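# Find the worn flip stop on the router-table fence

## Task

One of the three flip stops on the router-table fence has a worn hinge and must not be used for the next cuts: gently rock the lowered arms from side to side along the fence, back and forth, to feel which one has play. Take the loose stop out of use by flipping its arm right up and over until it rests back by itself; leave the sound ones down. No stop may be shifted from its setting along the fence, and the other things on the bench stay where they are.

Things in the scene. Friction and masses are not known exactly. Their poses are not given: they have to be found in the camera images.
- fence: The router-table fence, fixed on the bench: plywood-faced aluminium rail, 940 mm long along its own y, front face 12 mm behind its origin (its x axis points away from the robot), top at 75 mm. Origin on the bench, vertically under the line of the stops' hinge pins. Wood face boards and feet; the three flip stops ride in the T-track on its top.
- stop_a_pivot (a point): Flip stop A: middle of its hinge pin, 93 mm above the bench, on its block (50 mm wide along the fence; black star knob on it, whose top is 116 mm above the bench, 45 mm behind the pin). y axis along pin and fence, z up, x away from the robot. Stops A, B, C look alike and stand in any order along the fence.
- stop_a_leg (a point): Grip point on stop A's arm, shaped like a 7: a flat bar, 12 mm thick along y, 18 mm deep, runs 75 mm forward (-x) from the pin; from its end the leg, a round upright rod 12 mm across, hangs to a 20 x 16 mm foot ending 12 mm above the bench. Arm down: this point is 75 mm in front of the pin, 36 mm below it, 42 mm under the arm's top, 26 mm above the foot. Axes turn with the arm.
- stop_a_flip (a joint): Flip angle of stop A's arm about its pin: 0 = down, in use; grows as the leg swings towards the robot, up and over; 2.5 rad = flipped right back on its rest. Turns freely; let go past about 2.2 rad it drops back on its rest by its own weight, before 2.1 rad it falls down again. The arm weighs about 0.15 kg.
- stop_b_pivot (a point): Flip stop B: middle of its hinge pin; axes and sizes as A. On all three the knob holds the block by friction alone: a push on arm or block along the fence of more than about 20 N makes the block slip off its setting (2 mm is too much).
- stop_b_leg (a point): Grip point on stop B's arm; as A. How the hinges feel: a sound arm comes up hard at once to either side along the fence; a worn one moves about 2.5 mm to either side, almost freely (under 1 N), then comes up hard. All arms start in mid-play, so nothing shows. A worn arm let go when flipped up drops over by itself to its +y side (see stop C).
- stop_b_flip (a joint): Flip angle of stop B's arm; as A.
- stop_c_pivot (a point): Flip stop C: middle of its hinge pin; axes and sizes as A.
- stop_c_leg (a point): Grip point on stop C's arm; as A. On each arm an adjuster screw runs along y through the foot, 35 mm below this point: its knob, 16 mm across, sticks out 12 to 32 mm on the +y side, its 6 mm tip 14 mm on the -y side. The knob's weight makes a worn arm lean to +y when it is flipped up.
- stop_c_flip (a joint): Flip angle of stop C's arm; as A.
- offcut: Hardwood offcut 45 x 90 x 19 mm lying by the fence's face between two stops; bystander. Origin: middle of its underside.
- pencil: Carpenter's pencil, 8 x 150 x 10 mm, lying on the table near the stops; bystander. Origin: middle of its underside.
- tape: Tape measure, 72 x 36 x 62 mm, standing; bystander. Origin: middle of its underside.
- push_pad: Push pad with a handle, 240 x 75 x 77 mm; bystander. Origin: middle of its underside.
- trim_router: Cordless trim router standing on its base, 90 mm across, 206 mm tall, 1.6 kg; bystander. Origin: middle of its underside.
- spanner: Collet spanner 160 mm long, lying; bystander. Origin: underside, near the middle.

How it is judged:
On the way, in this order (a step that is already met when the one before it is completed fails the run):
1. the arm of the loose stop, down, is rocked to one end of its play ((((y of stop_a_leg in the frame of stop_a_pivot above 0.0013 m or y of stop_a_leg in the frame of stop_a_pivot below -0.0013 m) and value of joint stop_a_flip below 0.1 rad) or ((y of stop_b_leg in the frame of stop_b_pivot above 0.0013 m or y of stop_b_leg in the frame of stop_b_pivot below -0.0013 m) and value of joint stop_b_flip below 0.1 rad) or ((y of stop_c_leg in the frame of stop_c_pivot above 0.0013 m or y of stop_c_leg in the frame of stop_c_pivot below -0.0013 m) and value of joint stop_c_flip below 0.1 rad))).
2. it comes back through the middle of its play (y of stop_a_leg in the frame of stop_a_pivot between -0.0008 and 0.0008 m and y of stop_b_leg in the frame of stop_b_pivot between -0.0008 and 0.0008 m and y of stop_c_leg in the frame of stop_c_pivot between -0.0008 and 0.0008 m).
3. it is rocked to an end of its play again ((((y of stop_a_leg in the frame of stop_a_pivot above 0.0013 m or y of stop_a_leg in the frame of stop_a_pivot below -0.0013 m) and value of joint stop_a_flip below 0.1 rad) or ((y of stop_b_leg in the frame of stop_b_pivot above 0.0013 m or y of stop_b_leg in the frame of stop_b_pivot below -0.0013 m) and value of joint stop_b_flip below 0.1 rad) or ((y of stop_c_leg in the frame of stop_c_pivot above 0.0013 m or y of stop_c_leg in the frame of stop_c_pivot below -0.0013 m) and value of joint stop_c_flip below 0.1 rad))).
4. the loose stop's arm is flipped up and over, where it leans to its +y side by its play (((value of joint stop_a_flip above 2.3 rad and y of stop_a_leg in the frame of stop_a_pivot above 0.0013 m) or (value of joint stop_b_flip above 2.3 rad and y of stop_b_leg in the frame of stop_b_pivot above 0.0013 m) or (value of joint stop_c_flip above 2.3 rad and y of stop_c_leg in the frame of stop_c_pivot above 0.0013 m))), for 0.1 s.
At the end, for the whole second after the job is handed in: The loose stop's arm rests flipped back (above 2.3 rad; a loose arm then leans over 1.3 mm to +y by itself), the sound stops' arms are down (below 0.1 rad), all at rest; every block within 2 mm of its setting, the other things within 30 mm of where they lay ((((value of joint stop_a_flip above 2.3 rad and y of stop_a_leg in the frame of stop_a_pivot above 0.0013 m) and value of joint each of stop_b_flip, stop_c_flip below 0.1 rad) or ((value of joint stop_b_flip above 2.3 rad and y of stop_b_leg in the frame of stop_b_pivot above 0.0013 m) and value of joint each of stop_a_flip, stop_c_flip below 0.1 rad) or ((value of joint stop_c_flip above 2.3 rad and y of stop_c_leg in the frame of stop_c_pivot above 0.0013 m) and value of joint each of stop_a_flip, stop_b_flip below 0.1 rad)) and velocity of joint stop_a_flip between -0.1 and 0.1 rad/s and velocity of joint stop_b_flip between -0.1 and 0.1 rad/s and velocity of joint stop_c_flip between -0.1 and 0.1 rad/s and distance of each of stop_a_pivot, stop_b_pivot, stop_c_pivot from where it was at the start of the episode below 0.002 m and distance of each of offcut, pencil, tape, push_pad, trim_router, spanner from where it was at the start of the episode below 0.03 m); the robot touches nothing.
It fails at once if a stop's block is pushed more than 2 mm along the fence from its setting (distance of any of stop_a_pivot, stop_b_pivot, stop_c_pivot from where it was at the start of the episode above 0.002 m).
It fails at once if one of the other things on the bench is moved more than 30 mm (distance of any of offcut, pencil, tape, push_pad, trim_router, spanner from where it was at the start of the episode above 0.03 m).
It also fails if it takes over 67 s, if anything falls off the work surface, if the arm or the gripper's body presses on something with over 40 N, if the wrist force passes 120 N, or if a joint passes its speed limit or range.

## Robot

A 6-joint arm with a two-finger parallel gripper is mounted at the origin on the work surface. World frame = base frame: x ahead of the robot, y to its left, z up, the work surface at z = 0. Lengths are in m, angles in rad, forces in N, time in s.
With the tool pointing down it reaches from about 0.35 to 0.775 m from the base axis. Payload 5.5 kg.
Tool frame: the origin (TCP) lies on the centre line of the jaws, within the pads' length; the fingertips stand 11 mm ahead of it and the grasp point (between the pads) lies 8 mm behind it; z points along the fingers, y is the line along which they close (so a half turn about z gives the same grasp; the last joint's range is limited). The gripper opens to 85 mm and grips with 20 to 120 N. Pads are 22 mm wide; open, the fingers measure 114 mm over their backs; the gripper's body (76 mm by 85 mm) begins 54 mm behind the grasp point. The pads swing forward as they close: fully open they stand 13 mm farther back than shut.
Start: joints at [-1.303, 0.313, 0.046, 1.304, 0, 1.431], TCP at [0.228, -0.528, 0.242] pointing down, gripper open.
Joint ranges: [-2.76, 2.76], [-0.86, 1.69], [-1.03, 1.26], [-2.2, 2.34], [-1.47, 1.5], [-3.14, 3.14]. Speed limits (rad/s): [2.57, 2.57, 3.14, 3.14, 3.14, 3.14].

## Interface

Orientations are given as a unit quaternion [w, x, y, z].
In Python, from workcell import get_state, eyes, env gives the robot as it stands.
- The arm moves only by the shell command python3 -m inch 'ROWS' [OPENING] [FORCE]. ROWS is JSON, one flat list of numbers, 4 for each row, row after row: the shift along the tool's x, y, z in cm, then the turn about the tool's z in rad. A call has exactly 5 rows; each row shifts and turns the commanded pose from where the row before left it, along the tool's axes as they then stand; what a row does not reach is not made up. A row lasts 1/12 s, in which the tool goes at most 41.7 mm and 7.16 degrees, less where a joint would pass 70% of its speed; a pose out of reach is approached as far as the arm can. A call is refused whole if a number of a shift passes 4.17 or a number of a turn 0.125, either way. A call with a gripper value outside its range is refused whole. OPENING is the opening, from -1 (shut) to 1 (fully open), set as the call begins (- or left out, the last holds). The fingers move at their own pace and stop on an object; FORCE is the grip in N (left out, the last holds). Time passes only in rows, so rows that do not move let the fingers close, or fill a call up. It gives the time, the measured TCP pose, the force, the opening and the grip force at its end, in the units of the state.
- get_state(): the state, without advancing time (a new reading comes with each control period).
- eyes.read_camera(name): name is "scene" or "top"; returns the picture (400x640x3 uint8, red, green, blue); there is no depth.
- eyes.camera_info(name): a dict with "fovy" (degrees; the focal length in pixels is half the picture's height over the tangent of half this angle, whatever the lens; pixels are square), "cx", "cy" (the principal point, pixels), "xyz" and "orientation" of the camera in the world. Camera axes: x right, y down, z forward; pixel columns grow to the right and rows downward; lengths in m; the calibration is good to about 2 mm. A picture is of the moment at which its call begins. camera_info takes no time and is no camera call.
- env.hand_in(): hands the job in; it is judged then, once.
The state is a dict: "clock": time; "joint_pos": joint angles; "qvel": joint speeds; "tau": joint torques, N m; "tcp_pos": TCP position; "orientation": TCP orientation; "wrist_force": force on the tool from outside, world axes, zero at the start; "ft_torque": the same for the moment, N m; "finger_gap": finger opening in m; "grip_force": force on a finger pad.
Only numpy, scipy, OpenCV 4.12 (cv2) and the standard library are available. Lean on these libraries where they do the work, as an engineer would, in place of code of your own. Each camera call takes 0.05 s, during which the arm holds its last target. There are 200 camera calls.

## Working session

There is one attempt and no reset: what is moved stays moved. The work goes in short steps, Python scripts to look and compute and a shell command to move; the robot and the scene stay as the last step left them, time stands still between calls to the robot, and variables do not carry over. Pictures are saved under pics/ and viewed, at most 10 in all, crops included, and the job is handed in when it is done.

```bash
mkdir -p pics; ls
python3 - <<'E'
from workcell import get_state, eyes, env
import cv2
print(get_state())
for n in("scene","top"):
    print(n,eyes.camera_info(n)); cv2.imwrite(f"pics/{n}0.png",eyes.read_camera(n)[:,:,::-1])
E
```

```text
pics
{'clock': 0.0, 'joint_pos': array([-1.30261693e+00,  3.13988946e-01,  4.49866076e-02,  1.30357192e+00,
       -2.49529206e-05,  1.43118433e+00]), 'qvel': array([-7.10920833e-04,  2.09833549e-03,  8.50509487e-05,  2.02127056e-03,
       -8.97830416e-04, -1.73014025e-03]), 'tau': array([ 9.11287880e-04, -4.80624604e+01,  2.98535156e+01,  1.92586309e-02,
        1.03658880e-05,  3.85384695e-06]), 'tcp_pos': array([ 0.22788571, -0.52739472,  0.24141847]), 'orientation': array([-8.86330349e-04,  9.79284798e-01,  2.02485789e-01, -6.95574878e-05]), 'wrist_force': array([ 0.71677476, -0.10277093, -0.59990862]), 'ft_torque': array([-0.0246833 , -0.00666056,  0.03330286]), 'grip_force': 0.0, 'finger_gap': 0.08520948110420919}
scene {'fovy': 56.92509159998489, 'cx': 320.64436078624294, 'cy': 202.17483245287974, 'xyz': array([ 1.08889287, -0.17613838,  0.57975936]), 'orientation': array([-0.37961159,  0.76634429,  0.45829715, -0.24202312])}
top {'fovy': 56.08092737008904, 'cx': 319.5219884882706, 'cy': 199.41407649339945, 'xyz': array([0.45486438, 0.11183171, 0.95373318]), 'orientation': array([ 0.0201603 , -0.70476483,  0.7089292 , -0.01787435])}
```

View pics/top0.png

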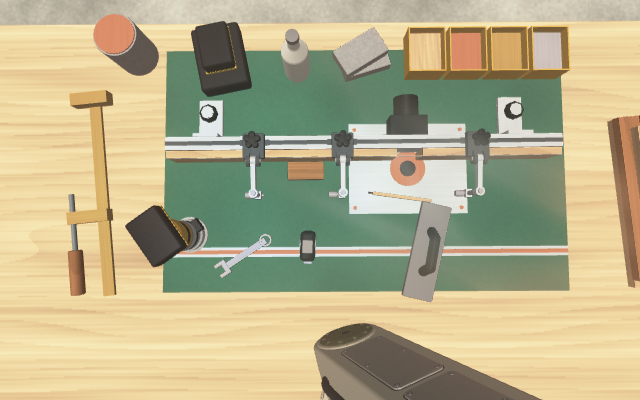

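View pics/scene0.png

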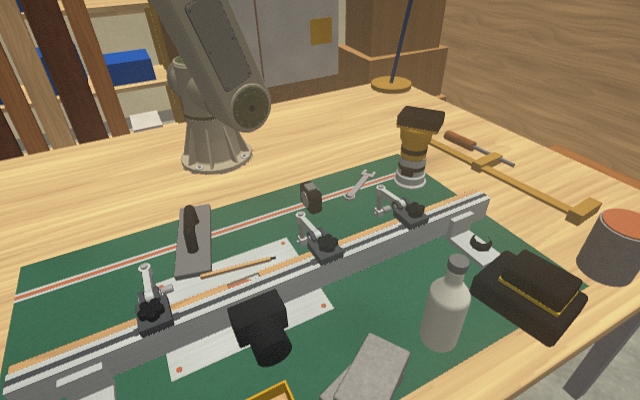

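The top view shows +x up and +y left. The three arms end at about (254,193), (343,192) and (480,190), with the offcut at (306,170) and the pencil at (400,196). The scene view shows the same three stops at about (380,195), (302,222) and (145,270). Next I'll zoom in on the arm ends.

Run:
```python
import cv2,numpy as np
t=cv2.imread("pics/top0.png");s=cv2.imread("pics/scene0.png")
def c(im,x,y,w=44,h=48):return cv2.resize(im[y:y+h,x:x+w],None,fx=6,fy=6,interpolation=cv2.INTER_NEAREST)
a=np.hstack([c(t,232,156),c(t,320,156),c(t,450,156)])
b=np.hstack([c(s,368,180),c(s,288,205),c(s,132,258)])
cv2.imwrite("pics/crop.png",np.vstack([a,b]))
```

```text
(no output)
```

View pics/crop.png

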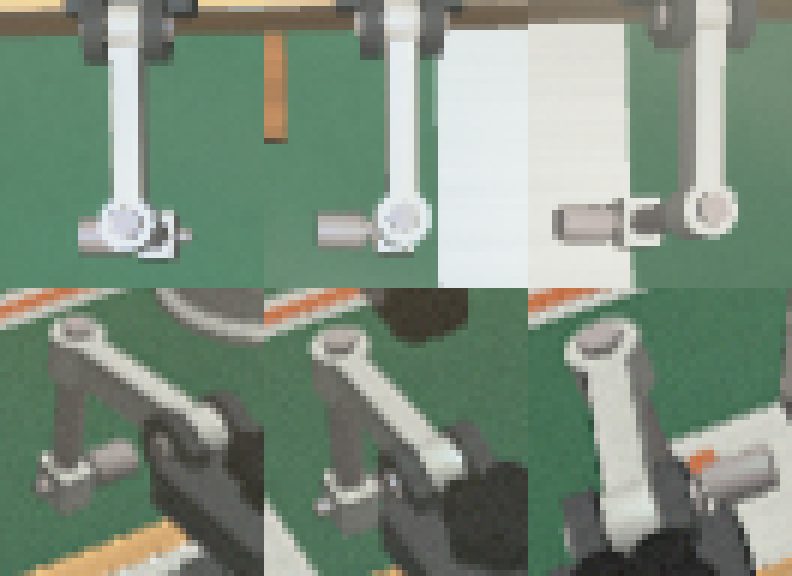

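The crops show the round boss on top of each leg. In the top view they are at (252.3,192.5), (342.8,191.7) and (480.5,190.7). In the scene view they are at (380.3,186.5), (300.3,213.7) and (144.2,266.7). The adjuster knobs are on the +y side. I'll triangulate from the two views.

Run:
```python
from workcell import get_state, eyes
import numpy as np
from scipy.spatial.transform import Rotation as R
def ray(n,p):
    c=eyes.camera_info(n); f=200/np.tan(np.radians(c["fovy"]/2)); q=c["orientation"]
    d=R.from_quat(np.r_[q[1:],q[0]]).apply([(p[0]-.5-c["cx"])/f,(p[1]-.5-c["cy"])/f,1]); return c["xyz"],d/np.linalg.norm(d)
P=[]
for t,s in [((252.3,192.5),(380.3,186.5)),((342.8,191.7),(300.3,213.7)),((480.5,190.7),(144.2,266.7))]:
    o1,d1=ray("top",t);o2,d2=ray("scene",s)
    k=np.linalg.lstsq(np.c_[d1,-d2],o2-o1,rcond=None)[0]
    a,b=o1+k[0]*d1,o2+k[1]*d2
    pl=o1+d1*(.099-o1[2])/d1[2]; P.append(pl)
    print("tri",((a+b)/2).round(4),"miss",np.linalg.norm(a-b).round(4),"plane",pl.round(4))
P=np.array(P);k=np.polyfit(P[:,1],P[:,0],1);print("yaw",-np.arctan(k[0]),"res",P[:,0]-np.polyval(k,P[:,1]))
q=get_state()["orientation"];m=R.from_quat(np.r_[q[1:],q[0]]).as_matrix();print(m.round(4))
```

```text
tri [0.5177 0.2673 0.0974] miss 0.0046 plane [0.5188 0.269  0.099 ]
tri [0.5189 0.0608 0.0969] miss 0.0031 plane [0.5194 0.0624 0.099 ]
tri [ 0.5199 -0.2531  0.096 ] miss 0.0008 plane [ 0.5197 -0.2514  0.099 ]
yaw 0.0018019666487012048 res [-7.81200422e-05  1.29556124e-04 -5.14360820e-05]
[[ 9.180e-01  3.966e-01 -4.000e-04]
 [ 3.966e-01 -9.180e-01  1.600e-03]
 [ 2.000e-04 -1.600e-03 -1.000e+00]]
```

Heights come out at 96–97 mm against the stated 99 mm, which fits. The fence yaw is about 0. Now I'll square the tool, set a gap of about 36 mm and go above the right-hand stop.

```bash
python3 -m inch '[0,0,0,0.102, 0,0,0,0.102, 0,0,0,0.102, 0,0,0,0.102, 0,0,0,0]' -0.15 20
python3 -m inch '[2.9,-2.75,0,0, 2.9,-2.75,0,0, 2.9,-2.75,0,0, 2.9,-2.75,0,0, 2.9,-2.75,0,0]'
python3 -m inch '[2.9,-2.75,0,0, 2.9,-2.75,0,0, 2.9,-2.75,0,0, 2.9,-2.75,0,0, 0,0,0,0]'
```

```text
clock: 0.52
tcp_pos: [0.228, -0.5276, 0.2418]
orientation: [-0.0, 1.0, -0.001, -0.0]
wrist_force: [0.3, 0.4, -0.6]
finger_gap: 0.0361
grip_force: 0.0
clock: 0.93
tcp_pos: [0.3739, -0.389, 0.2421]
orientation: [-0.0, 1.0, 0.001, -0.0]
wrist_force: [-0.2, -0.7, 0.1]
finger_gap: 0.0367
grip_force: 0.0
clock: 1.35
tcp_pos: [0.493, -0.2754, 0.242]
orientation: [-0.001, 1.0, 0.005, 0.001]
wrist_force: [0.0, -0.1, 0.2]
finger_gap: 0.0364
grip_force: 0.0
```

```bash
python3 -m inch '[2.6,-2.35,0,0, 0,0,3,0, 0,0,4,0, 0,0,3.8,0, 0,0,0,0]'
python3 - <<'E'
from workcell import get_state, eyes
import cv2,numpy as np
t=eyes.read_camera("top")[:,:,::-1];s=eyes.read_camera("scene")[:,:,::-1]
print(get_state()["tcp_pos"])
c=lambda im,x,y:cv2.resize(im[y:y+100,x:x+100],None,fx=4,fy=4,interpolation=cv2.INTER_CUBIC)
cv2.imwrite("pics/near3.png",np.hstack([c(t,430,130),c(s,95,210)]))
E
```

```text
clock: 1.77
tcp_pos: [0.5102, -0.2537, 0.1264]
orientation: [-0.004, 1.0, 0.001, -0.006]
wrist_force: [-1.3, 0.7, -0.5]
finger_gap: 0.0364
grip_force: 0.0
[ 0.51374903 -0.25641443  0.13343383]
```

View pics/near3.png

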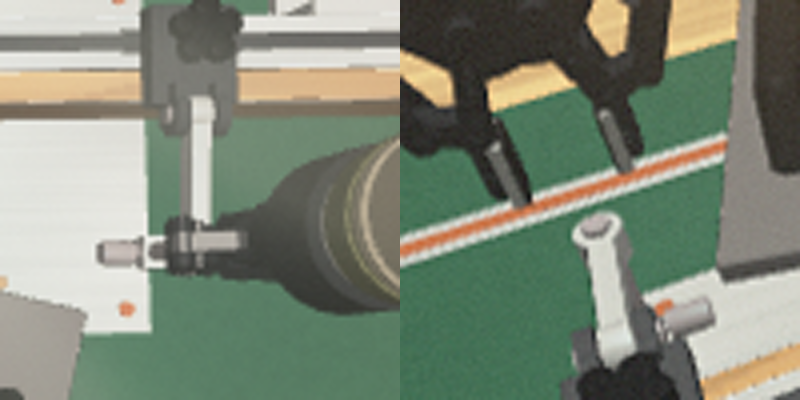

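The top view has the fingers right over the boss, at about (204,238) in the crop. The scene view has the two pads on either side of the arm's end. I'll make the small correction and go down in two stages.

```bash
python3 -m inch '[0.4,-0.45,0,0, 0,0,1.2,0, 0,0,1.2,0, 0,0,1,0, 0,0,0,0]'
python3 -m inch '[0,0,1,0, 0,0,1,0, 0,0,1,0, 0,0,1,0, 0,0,1,0]'
python3 -m inch '[0,0,0,0, 0,0,0,0, 0,0,0,0, 0,0,0,0, 0,0,0,0]'
```

```text
clock: 2.28
tcp_pos: [0.5195, -0.2527, 0.1007]
orientation: [0.0, 1.0, 0.0, 0.0]
wrist_force: [-0.3, 0.2, -0.5]
finger_gap: 0.036
grip_force: 0.0
clock: 2.7
tcp_pos: [0.5189, -0.2523, 0.0492]
orientation: [-0.0, 1.0, -0.0, -0.0]
wrist_force: [0.2, -0.0, -0.8]
finger_gap: 0.0361
grip_force: 0.0
clock: 3.12
tcp_pos: [0.5196, -0.2528, 0.0509]
orientation: [0.0, 1.0, -0.0, 0.001]
wrist_force: [-0.5, -0.2, 0.3]
finger_gap: 0.0368
grip_force: 0.0
```

```bash
python3 -m inch '[0,-0.3,0,0, 0,-0.3,0,0, 0,-0.2,0,0, 0,0,0,0, 0,0,0,0]' | egrep 'tcp|wrist'
for i in 1; do python3 -m inch '[0,-0.1,0,0, 0,0,0,0, 0,0,0,0, 0,0,0,0, 0,0,0,0]'| egrep 'tcp|wrist'; done
python3 -m inch '[0,-0.1,0,0, 0,0,0,0, 0,0,0,0, 0,0,0,0, 0,0,0,0]'| egrep 'tcp|wrist'
```

```text
tcp_pos: [0.5191, -0.2442, 0.0504]
wrist_force: [-0.3, 0.1, 0.5]
tcp_pos: [0.5191, -0.2435, 0.0503]
wrist_force: [0.1, 0.7, -0.2]
tcp_pos: [0.5191, -0.2425, 0.0503]
wrist_force: [1.2, 1.2, -1.1]
```

```bash
python3 -m inch '[0,-0.1,0,0, 0,0,0,0, 0,0,0,0, 0,0,0,0, 0,0,0,0]'| egrep 'tcp|wrist'
python3 -m inch '[0,-0.1,0,0, 0,0,0,0, 0,0,0,0, 0,0,0,0, 0,0,0,0]'| egrep 'tcp|wrist'
```

```text
tcp_pos: [0.5193, -0.2419, 0.0505]
wrist_force: [-0.8, -2.5, 0.2]
tcp_pos: [0.5192, -0.2418, 0.0505]
wrist_force: [-0.7, -5.7, 0.4]
```

```bash
python3 -m inch '[0,-0.1,0,0, 0,0,0,0, 0,0,0,0, 0,0,0,0, 0,0,0,0]'| egrep 'tcp|wrist'
```

```text
tcp_pos: [0.5193, -0.2417, 0.0506]
wrist_force: [-1.7, -8.8, -0.2]
```

```bash
python3 -m inch '[0,0.5,0,0, 0,0.7,0,0, 0,0.7,0,0, 0,0.5,0,0, 0,0,0,0]'| egrep 'tcp|wrist'
python3 -m inch '[0,0.2,0,0, 0,0,0,0, 0,0,0,0, 0,0,0,0, 0,0,0,0]'| egrep 'tcp|wrist'
python3 -m inch '[0,0.2,0,0, 0,0,0,0, 0,0,0,0, 0,0,0,0, 0,0,0,0]'| egrep 'tcp|wrist'
```

```text
tcp_pos: [0.5192, -0.2645, 0.0502]
wrist_force: [-0.3, -0.2, -0.2]
tcp_pos: [0.5191, -0.2653, 0.0503]
wrist_force: [-0.1, -0.3, 0.5]
tcp_pos: [0.5191, -0.2657, 0.0502]
wrist_force: [0.9, 6.1, 1.1]
```

```bash
python3 -m inch '[0,0.1,0,0, 0,0,0,0, 0,0,0,0, 0,0,0,0, 0,0,0,0]'| egrep 'tcp|wrist'
```

```text
tcp_pos: [0.5191, -0.2658, 0.0501]
wrist_force: [1.5, 8.0, 1.9]
```

Total travel is 23.9 mm, which is the gap minus the 12 mm rod, so this stop is sound. Next is the middle stop.

```bash
python3 -m inch '[0,-0.7,0,0, 0,-0.8,0,0, 0,0,-2,0, 0,0,-3,0, 0,0,-4,0]'| egrep 'tcp|wrist'
python3 -m inch '[0,-3.5,0,0, 0,-4,0,0, 0,-4,0,0, 0,-4,0,0, 0,-4,0,0]'| egrep 'tcp|wrist'
python3 -m inch '[0,-4,0,0, 0,-4,0,0, 0,-4,0,0, 0,0,0,0, 0,0,0,0]'| egrep 'tcp|wrist'
```

```text
tcp_pos: [0.5171, -0.2517, 0.1385]
wrist_force: [0.1, -0.1, -0.7]
tcp_pos: [0.5187, -0.0567, 0.1406]
wrist_force: [0.5, -0.6, 0.3]
tcp_pos: [0.5187, 0.0638, 0.1404]
wrist_force: [-0.5, -0.5, 0.3]
```

```bash
python3 -m inch '[0,0.1,0,0, 0,0,1.5,0, 0,0,1.5,0, 0,0,1,0, 0,0,0,0]'| egrep 'tcp|wrist'
python3 -m inch '[0,0,1,0, 0,0,1,0, 0,0,1,0, 0,0,1,0, 0,0,1,0]'| egrep 'tcp|wrist'
python3 -m inch '[0,0,0,0, 0,-0.3,0,0, 0,-0.3,0,0, 0,0,0,0, 0,0,0,0]'| egrep 'tcp|wrist'
```

```text
tcp_pos: [0.5176, 0.059, 0.0981]
wrist_force: [-0.3, -0.5, 0.4]
tcp_pos: [0.5191, 0.0605, 0.0493]
wrist_force: [-0.2, -0.3, -0.1]
tcp_pos: [0.5197, 0.0669, 0.0509]
wrist_force: [0.2, -0.1, -0.3]
```

Stepping towards +y.

```bash
python3 -m inch '[0,-0.2,0,0, 0,0,0,0, 0,0,0,0, 0,0,0,0, 0,0,0,0]'| egrep 'tcp|wrist'
python3 -m inch '[0,-0.2,0,0, 0,0,0,0, 0,0,0,0, 0,0,0,0, 0,0,0,0]'| egrep 'tcp|wrist'
python3 -m inch '[0,-0.2,0,0, 0,0,0,0, 0,0,0,0, 0,0,0,0, 0,0,0,0]'| egrep 'tcp|wrist'
```

```text
tcp_pos: [0.5192, 0.0685, 0.0503]
wrist_force: [-0.0, 0.4, 0.2]
tcp_pos: [0.5192, 0.0705, 0.0503]
wrist_force: [-0.4, -0.6, 0.5]
tcp_pos: [0.5192, 0.0725, 0.0503]
wrist_force: [-0.4, -0.4, 0.2]
```

```bash
python3 -m inch '[0,-0.15,0,0, 0,0,0,0, 0,0,0,0, 0,0,0,0, 0,0,0,0]'| egrep 'tcp|wrist'
python3 -m inch '[0,-0.15,0,0, 0,0,0,0, 0,0,0,0, 0,0,0,0, 0,0,0,0]'| egrep 'tcp|wrist'
```

```text
tcp_pos: [0.5192, 0.074, 0.0503]
wrist_force: [0.1, -0.3, -0.1]
tcp_pos: [0.5191, 0.0751, 0.0502]
wrist_force: [-0.1, -5.8, -0.2]
```

```bash
python3 -m inch '[0,-0.15,0,0, 0,0,0,0, 0,0,0,0, 0,0,0,0, 0,0,0,0]'| egrep 'tcp|wrist'
```

```text
tcp_pos: [0.5191, 0.0758, 0.0502]
wrist_force: [-0.7, -9.6, 0.7]
```

```bash
python3 -m inch '[0,0.5,0,0, 0,0.7,0,0, 0,0.7,0,0, 0,0.5,0,0, 0,0,0,0]'| egrep 'tcp|wrist'
python3 -m inch '[0,0.2,0,0, 0,0,0,0, 0,0,0,0, 0,0,0,0, 0,0,0,0]'| egrep 'tcp|wrist'
python3 -m inch '[0,0.15,0,0, 0,0,0,0, 0,0,0,0, 0,0,0,0, 0,0,0,0]'| egrep 'tcp|wrist'
```

```text
tcp_pos: [0.5192, 0.0523, 0.0503]
wrist_force: [-0.1, -0.3, 0.5]
tcp_pos: [0.5191, 0.0513, 0.0503]
wrist_force: [0.2, -0.4, 0.4]
tcp_pos: [0.5192, 0.0496, 0.0503]
wrist_force: [-1.2, 0.7, -1.3]
```

```bash
python3 -m inch '[0,0.1,0,0, 0,0,0,0, 0,0,0,0, 0,0,0,0, 0,0,0,0]'| egrep 'tcp|wrist'
```

```text
tcp_pos: [0.5192, 0.0485, 0.0503]
wrist_force: [-0.3, -0.6, -0.0]
```

```bash
python3 -m inch '[0,0.15,0,0, 0,0,0,0, 0,0,0,0, 0,0,0,0, 0,0,0,0]'| egrep 'tcp|wrist'
python3 -m inch '[0,0.15,0,0, 0,0,0,0, 0,0,0,0, 0,0,0,0, 0,0,0,0]'| egrep 'tcp|wrist'
```

```text
tcp_pos: [0.5192, 0.047, 0.0503]
wrist_force: [-0.3, -0.4, 0.1]
tcp_pos: [0.5191, 0.0458, 0.0503]
wrist_force: [-0.4, 3.0, -0.3]
```

```bash
python3 -m inch '[0,0.1,0,0, 0,0,0,0, 0,0,0,0, 0,0,0,0, 0,0,0,0]'
```

```text
clock: 15.2
tcp_pos: [0.5191, 0.0452, 0.0502]
orientation: [-0.001, 1.0, 0.0, -0.0]
wrist_force: [-0.5, 5.9, 0.5]
finger_gap: 0.0364
grip_force: 0.0
```

The hard stops are 29 mm apart (24 mm plus 5 mm), so the middle stop is the loose one. It has already been rocked from +y through mid-play to -y. I'll centre on it and grip the rod.

```bash
python3 -m inch '[0,-0.6,0,0, 0,-0.6,0,0, 0,-0.45,0,0, 0,0,0,0, 0,0,0,0]'| egrep 'tcp|wrist'
python3 -m inch '[0,0,0,0, 0,0,0,0, 0,0,0,0, 0,0,0,0, 0,0,0,0]' -1 25
```

```text
tcp_pos: [0.5192, 0.0612, 0.0503]
wrist_force: [-0.4, 0.3, 0.1]
clock: 16.03
tcp_pos: [0.5192, 0.0609, 0.0503]
orientation: [0.0, 1.0, -0.0, 0.0]
wrist_force: [-0.3, -1.1, 0.6]
finger_gap: 0.011
grip_force: 25.5
```

Gripped: 25.5 N on a 12 mm rod. Now I'll swing the arm along the arc about the pin (radius 83 mm) and check halfway.

```bash
python3 -m inch '[-0.4,0,-1.01,0, -0.25,0,-1.05,0, -0.12,0,-1.08,0, 0.02,0,-1.08,0, 0,0,0,0]'
python3 -m inch '[0.17,0,-1.07,0, 0.3,0,-1.04,0, 0.44,0,-0.99,0, 0.56,0,-0.93,0, 0,0,0,0]'
```

```text
clock: 16.45
tcp_pos: [0.5127, 0.0609, 0.0948]
orientation: [0.0, 1.0, -0.0, 0.001]
wrist_force: [2.7, 0.6, -2.0]
finger_gap: 0.0111
grip_force: 28.6
clock: 16.87
tcp_pos: [0.5263, 0.061, 0.1339]
orientation: [0.0, 1.0, -0.0, -0.0]
wrist_force: [-0.7, -0.1, -2.9]
finger_gap: 0.011
grip_force: 24.5
```

```bash
python3 -m inch '[0.68,0,-0.84,0, 0.78,0,-0.75,0, 0.87,0,-0.64,0, 0.95,0,-0.52,0, 0,0,0,0]'
python3 -m inch '[1.01,0,-0.4,0, 1.05,0,-0.25,0, 1.08,0,-0.12,0, 1.08,0,0.02,0, 0,0,0,0]'
python3 - <<'E'
from workcell import get_state, eyes
import cv2,numpy as np
t=eyes.read_camera("top")[:,:,::-1];s=eyes.read_camera("scene")[:,:,::-1]
c=lambda im,x,y:cv2.resize(im[y:y+120,x:x+100],None,fx=4,fy=4,interpolation=cv2.INTER_CUBIC)
cv2.imwrite("pics/up.png",np.hstack([c(t,290,90),c(s,260,150)]))
E
```

```text
clock: 17.28
tcp_pos: [0.559, 0.0611, 0.1604]
orientation: [-0.0, 1.0, -0.0, -0.001]
wrist_force: [-3.6, -0.1, 1.9]
finger_gap: 0.011
grip_force: 24.7
clock: 17.7
tcp_pos: [0.6006, 0.061, 0.1666]
orientation: [0.0, 1.0, -0.0, -0.001]
wrist_force: [-2.0, 0.3, 0.1]
finger_gap: 0.0112
grip_force: 30.4
```

View pics/up.png

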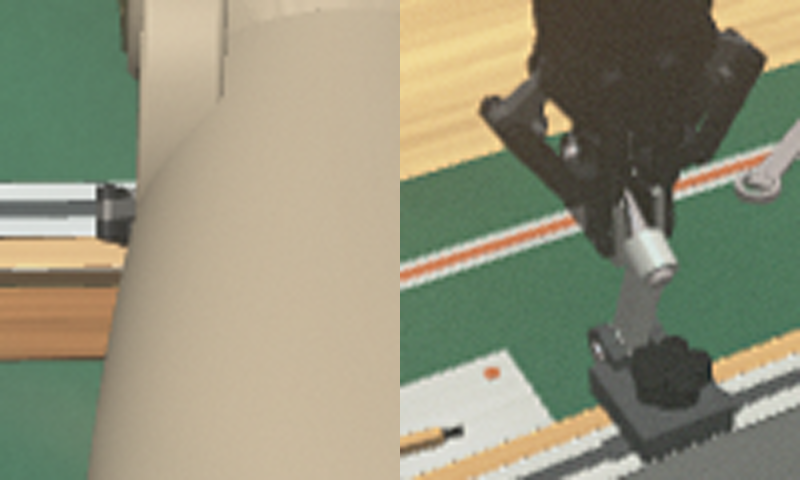

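The scene view shows the arm up and over, gripped at about (640,240) in the crop, with the boss leaning back past the pin. I'll take it on to about 2.36 rad and release.

```bash
python3 -m inch '[0.71,0,0.08,0, 0.71,0,0.17,0, 0.69,0,0.22,0, 0,0,0,0, 0,0,0,0]'
python3 -m inch '[0.3,0,0,0, 0.2,0,0,0, 0,0,0,0, 0,0,0,0, 0,0,0,0]' 1 20
```

```text
clock: 18.22
tcp_pos: [0.6206, 0.0611, 0.1619]
orientation: [0.0, 1.0, -0.0, -0.002]
wrist_force: [-4.6, -0.1, -6.8]
finger_gap: 0.0109
grip_force: 32.7
clock: 18.63
tcp_pos: [0.6284, 0.0609, 0.164]
orientation: [0.0, 1.0, -0.0, 0.001]
wrist_force: [0.7, -0.5, -0.4]
finger_gap: 0.0708
grip_force: 0.0
```

```bash
python3 -m inch '[0,0,0,0, 0,0,-1,0, 0,0,-2,0, 0,0,-3,0, 0,0,-3,0]'
python3 -m inch '[0,0,-3,0, -3,0,-2,0, -3,0,0,0, -3,0,0,0, -3,0,0,0]'
python3 -m inch '[-3,4,0,0, 0,4,0,0, 0,4,0,0, 0,4,0,0, 0,0,0,0]'
python3 - <<'E'
from workcell import get_state, eyes
import cv2,numpy as np
t=eyes.read_camera("top")[:,:,::-1];s=eyes.read_camera("scene")[:,:,::-1]
c=lambda im,x,y:cv2.resize(im[y:y+120,x:x+100],None,fx=4,fy=4,interpolation=cv2.INTER_CUBIC)
cv2.imwrite("pics/done.png",np.hstack([c(t,290,90),c(s,260,150)]))
E
```

```text
clock: 19.05
tcp_pos: [0.6267, 0.0611, 0.2541]
orientation: [0.0, 1.0, -0.0, -0.001]
wrist_force: [0.5, -0.8, 0.6]
finger_gap: 0.0854
grip_force: 0.0
clock: 19.47
tcp_pos: [0.5065, 0.061, 0.3043]
orientation: [0.0, 1.0, -0.0, 0.001]
wrist_force: [-0.1, 0.1, 0.2]
finger_gap: 0.0852
grip_force: 0.0
clock: 19.88
tcp_pos: [0.4825, -0.0981, 0.304]
orientation: [0.002, 1.0, -0.004, 0.001]
wrist_force: [0.3, 0.3, 0.3]
finger_gap: 0.0855
grip_force: 0.0
```

View pics/done.png

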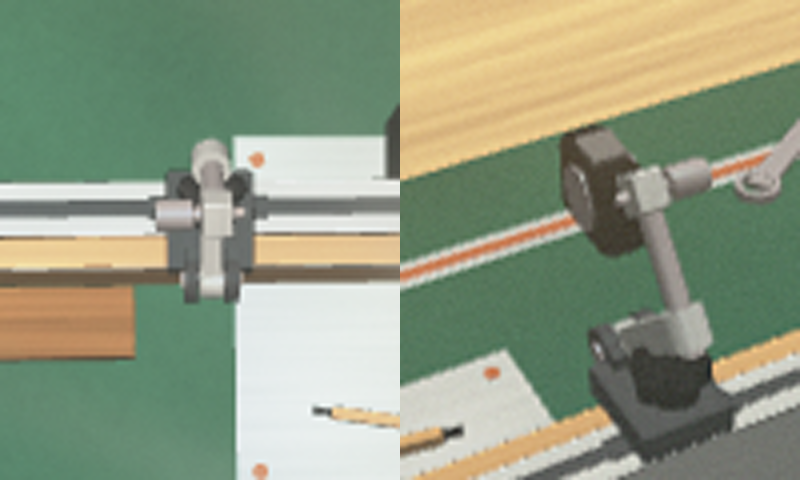

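The arm rests flipped back (boss at about (210,160), knob at about (175,213) in the top crop), and the robot is clear of it. Handing in.

```bash
python3 -m inch '[0,0,0,0, 0,0,0,0, 0,0,0,0, 0,0,0,0, 0,0,0,0]' >/dev/null; python3 -c "
from workcell import env
print(env.hand_in())"
```

```text
the job is handed in; nothing more can be done
None
```

The middle stop was the loose one (about 5 mm of side play; the right-hand stop had none and the left-hand one was not rocked); I flipped its arm back onto its rest, left the other two down, and handed the job in at about 20 s, with no verdict returned.

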